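Unload the ultrasonic cleaner onto the sloped drying stand

TASK

Unload the ultrasonic cleaner: first lift its lid off by the knob and lay it knob up on the drip mat, letting go of it there. Then take every cassette out and lay it lengthwise along an arm of the drying stand, one to an arm, flat on the slope, centred across the narrow arm and with its lower end behind the lip; finally put the lid back on the cleaner so that it is square and covers the well. Do not push the other things on the worktop about.

Things in the scene. Friction and masses are not known exactly. Their poses are not given: they have to be found in the camera images.
- cleaner: Ultrasonic cleaner, fixed, 220 (x) x 285 (y) mm and 135 mm high, with an open rectangular well 160 x 225 mm inside a 30 mm wide flat steel rim; a basket floor lies 60 mm below the rim. Control panel on its -x side. Origin: centre of the underside, on the worktop.
- cleaner_rim (a point): Centre of the well at the height of the rim's top (135 mm over the worktop); axes as the cleaner's.
- cleaner_floor (a point): Centre of the basket floor (75 mm over the worktop).
- lid: Loose flat steel lid of the cleaner, 205 (x) x 270 (y) x 6 mm, with a black round knob in the middle of its top, 34 mm in diameter and 40 mm tall (its top 46 mm above the lid's underside). Mass about 0.35 kg. No locating edge: it just lies on the rim. Origin: centre of the underside; z up through the knob.
- mat: Dark rubber drip mat fixed flat on the worktop, 235 (x) x 295 (y) x 4 mm. Origin: centre of its underside.
- stand: Steel drying stand, fixed: base plate 150 (x) x 210 (y) x 12 mm carrying three parallel sloped arms side by side, 80 mm apart along y. Origin: centre of the base's underside; the arms' low ends face its -x.
- arm0: The -y arm of the drying stand: narrow sloped strip 130 (x) x 40 (y) mm, rising 22 degrees (0.384 rad) away from the stand's front, with a lip at its low end (inner face at x = -65 mm, 12 mm tall). Origin: centre of the strip's upper face, 92 mm above the worktop; x runs up the slope, y across, z square out of the strip. A cassette overhangs it 12 mm each side.
- arm1: The middle arm of the drying stand: narrow sloped strip 130 (x) x 40 (y) mm, rising 22 degrees (0.384 rad) away from the stand's front, with a lip at its low end (inner face at x = -65 mm, 12 mm tall). Origin: centre of the strip's upper face, 92 mm above the worktop; x runs up the slope, y across, z square out of the strip. A cassette overhangs it 12 mm each side.
- arm2: The +y arm of the drying stand: narrow sloped strip 130 (x) x 40 (y) mm, rising 22 degrees (0.384 rad) away from the stand's front, with a lip at its low end (inner face at x = -65 mm, 12 mm tall). Origin: centre of the strip's upper face, 92 mm above the worktop; x runs up the slope, y across, z square out of the strip. A cassette overhangs it 12 mm each side.
- cassette0: Instrument cassette: flat aluminium box 125 (x) x 64 (y) x 18 mm high with an upright grip plate amid its top: 64 mm long (x), 12 mm thick (y), 30 mm tall (top 48 mm above the underside). About 0.18 kg. Origin: centre of the underside; z out of its top. Starts flat on the basket floor in the cleaner, under the lid. All alike; two or three are present.
- cassette1: Instrument cassette: flat aluminium box 125 (x) x 64 (y) x 18 mm high with an upright grip plate amid its top: 64 mm long (x), 12 mm thick (y), 30 mm tall (top 48 mm above the underside). About 0.18 kg. Origin: centre of the underside; z out of its top. Starts flat on the basket floor in the cleaner, under the lid. All alike; two or three are present.
- cassette2: Instrument cassette: flat aluminium box 125 (x) x 64 (y) x 18 mm high with an upright grip plate amid its top: 64 mm long (x), 12 mm thick (y), 30 mm tall (top 48 mm above the underside). About 0.18 kg. Origin: centre of the underside; z out of its top. Starts flat on the basket floor in the cleaner, under the lid. All alike; two or three are present.
- swab_jar: Bystander: small glass jar, 48 mm across, 70 mm tall; origin at its foot.
- timer: Bystander: small white timer, 50 x 60 x 40 mm; origin at its foot.
- soap: Bystander: clear soap bottle, 60 mm across, 130 mm tall; origin at its foot.
- dish: Bystander: steel bowl, 100 mm across, 40 mm tall; origin at its foot.

How it is judged:
By the outcome, as a careful person would: the job done as asked, in the order asked, and still so for the second after the job is handed in, with the robot touching nothing.
Of cassette0, cassette1, cassette2 only 2 to 3 are there at a start; the rules pass over those that are not, and their reading is None.
At some moment in a run one of lid may be knocked a few centimetres aside while the robot is not near it.
Once in a run the grip may slacken for a moment while it holds something.
It also fails if it takes over 210 s, if anything falls off the work surface, if the arm or the gripper's body presses on something with over 40 N, if the wrist force passes 120 N, or if a joint passes its speed limit or range.

ROBOT

A 7-joint arm with a two-finger parallel gripper is mounted at the origin on the work surface. World frame = base frame: x ahead of the robot, y to its left, z up, the work surface at z = 0. Lengths are in m, angles in rad, forces in N, time in s.
With the tool pointing down it reaches from about 0.35 to 0.9 m from the base axis. Payload 7.2 kg.
Tool frame: the origin (TCP) lies on the centre line of the jaws, within the pads' length; the fingertips stand 25 mm ahead of it and the grasp point (between the pads) lies 6 mm ahead of it (arm.tip_reach is the distance from the TCP to the fingertips, in m); z points along the fingers, y is the line along which they close (so a half turn about z gives the same grasp; the last joint's range is limited). The gripper opens to 88 mm and grips with 3 to 60 N. Pads are 20 mm wide; open, the fingers measure 115 mm over their backs; the gripper's body (75 mm by 178 mm) begins 61 mm behind the grasp point.
Start: joints at [1.186, 0.411, -0.013, 1.596, 0.006, 1.134, -0.082], TCP at [0.195, -0.594, 0.248] pointing down, gripper open.
Joint ranges: [-2.95, 2.95], [-0.29, 1.99], [-1.47, 1.44], [0.14, 2.54], [-1.03, 4.17], [0.13, 1.85], [-2.86, 2.86]. Speed limits (rad/s): [2.39, 2.39, 3.01, 3.01, 3.14, 3.14, 3.14].

INTERFACE

Orientations are given as a 3x3 rotation matrix whose columns are the frame's x, y, z axes.
In Python, from bench import arm gives the robot as it stands. The module is installed in compiled form; this text tells all that it offers.
- The arm moves only by the tool step_arm, never from a script. Its argument "deltas" is a list that holds one entry, the list of rows, each a list of 4 numbers: the shift along the tool's x, y, z in units of 0.03 m (1.0 is 0.03 m), then the turn about the tool's z in units of 5 degrees (1.0 is 5 degrees). In form: [[[x, y, z, spin], ...]]. A call has 1 to 20 rows; each row shifts and turns the commanded pose from where the row before left it, along the tool's axes as they then stand; what a row does not reach is not made up. A row lasts 1/8 s, in which the tool goes at most 62.5 mm and 10.7 degrees, less where a joint would pass 70% of its speed; a pose out of reach is approached as far as the arm can. A call with a number of a shift or a turn outside -1 to 1 is refused whole. A call with a gripper value outside its range is refused whole. "hand" is the finger opening in mm, from 0 to 87.8, set as the call begins (left out, the last holds). The fingers move at their own pace and stop on an object; "force" is the grip in N (left out, the last holds). Time passes only in rows, so rows that do not move let the fingers close. It gives the time, the measured TCP pose, the force, the opening and the grip force at its end, in the units of the state.
- arm.read_state(): the state, without advancing time (a new reading comes with each control period).
- arm.get_image(name): name is "scene" or "top" or "wrist"; returns the picture (400x640x3 uint8, red, green, blue); there is no depth.
- arm.camera_info(name): a dict with "K" (3x3 intrinsics, pixels), "R" (3x3) and "t" (3): a world point X has camera coordinates R X + t. Camera axes: x right, y down, z forward; pixel columns grow to the right and rows downward; lengths in m; the calibration is good to about 2 mm. A picture is of the moment at which its call begins: read the wrist's pose just before it. camera_info takes no time and is no camera call; for the wrist camera it gives the pose at the moment of the call.
- arm.sign_off(): hands the job in; it is judged then, once.
The state is a dict: "t": time; "joints": joint angles; "joint_velocities": joint speeds; "joint_torque": joint torques, N m; "eef_pos": TCP position; "tool_rot": TCP orientation; "force": force on the tool from outside, world axes, zero at the start; "wrist_torque": the same for the moment, N m; "opening": opening from 0.0 (shut) to 1.0 (fully open); "grip_force": force on a finger pad.
Only numpy, scipy, OpenCV 4.12 (cv2) and the standard library are available. Lean on these libraries where they do the work, as an engineer would, in place of code of your own. Each camera call takes 0.05 s, during which the arm holds its last target. There are 200 camera calls.

## Working session

There is one attempt and no reset: what is moved stays moved. The work goes in short steps, Python scripts to look and compute and a tool call to move; the robot and the scene stay as the last step left them, time stands still between calls to the robot, and variables do not carry over. Pictures are saved under pics/ and viewed, at most 20 in all, crops included, and the job is handed in when it is done.

Besides the shell and the picture viewer there is one more tool, called by a JSON object that holds its "fn" and its "kwargs". step_arm: Moves the arm, as the interface text tells. Shifts and turns lie within -1 to 1; 1 stands for 0.03 m of shift or 5 degrees of turn. Its arguments: {"type":"object","properties":{"deltas":{"type":"array","items":{"type":"array","items":{"type":"array","items":{"type":"number"}}}},"hand":{"type":"number"},"force":{"type":"number"}},"required":["deltas"]}

```bash
mkdir -p pics; python3 - <<'E'
from bench import arm
import cv2, numpy as np
np.set_printoptions(precision=4,suppress=True)
s=arm.read_state();print(s['t'],s['eef_pos'],s['tool_rot'],s['opening'],arm.tip_reach)
for n in ['scene','top']:
    cv2.imwrite(f'pics/{n}0.png',arm.get_image(n)[:,:,::-1]); c=arm.camera_info(n);print(n,c['K'],c['R'],c['t'])
E
```

```text
0.0 [ 0.1945 -0.5935  0.2468] [[ 0.9502  0.3115 -0.0006]
 [ 0.3115 -0.9502  0.0015]
 [-0.0001 -0.0016 -1.    ]] 0.9972549971668784 0.025
scene [[386.168    0.     316.6061]
 [  0.     386.168  197.0343]
 [  0.       0.       1.    ]] [[ 0.6294  0.777   0.0012]
 [ 0.4172 -0.3366 -0.8442]
 [-0.6556  0.5319 -0.536 ]] [-0.3723 -0.1529  1.5698]
top [[411.7071   0.     324.9618]
 [  0.     411.7071 199.9787]
 [  0.       0.       1.    ]] [[ 0.015  -0.9998 -0.0126]
 [-0.9978 -0.0141 -0.0644]
 [ 0.0642  0.0135 -0.9978]] [0.0165 0.5724 1.285 ]
```

View pics/scene0.png

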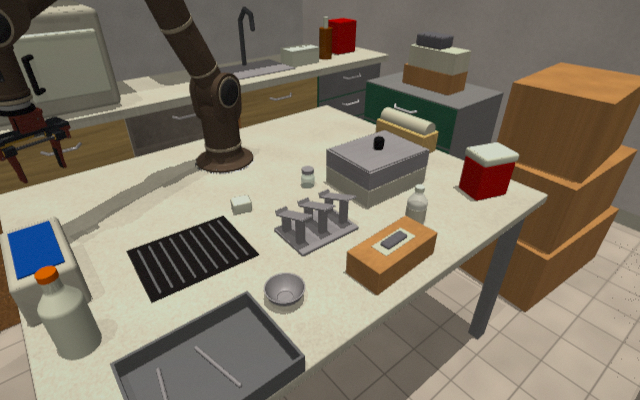

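View pics/top0.png

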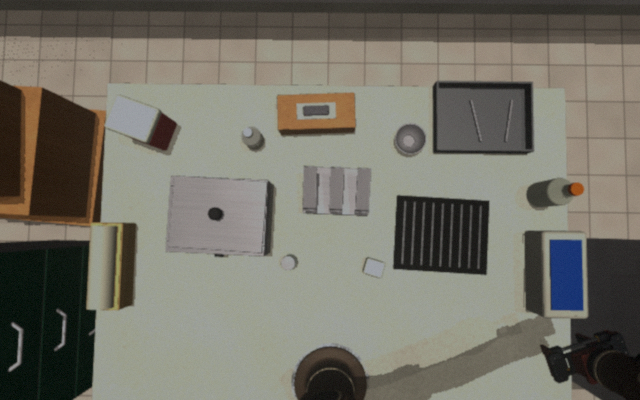

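The scene shows the lid on the cleaner (knob near 379,143), the stand with three arms (315,220) and the mat (193,256). In the top view the lid is at 167–270 × 177–255, with its knob at (215,214). The stand is around (337,190), the mat around (442,235), the jar at (288,262), the timer at (374,267) and the dish at (409,139).

```bash
cat > h.py <<'E'
from bench import arm
import cv2, numpy as np
np.set_printoptions(precision=4,suppress=True)
def cast(c,px,z):
    px=np.atleast_2d(np.asarray(px,float)); d=np.c_[px,np.ones(len(px))]@np.linalg.inv(c['K']).T@c['R']
    o=-c['R'].T@c['t']; return o+d*((z-o[2])/d[:,2])[:,None]
def proj(c,X):
    q=np.atleast_2d(X)@c['R'].T+c['t']; q=q@c['K'].T; return q[:,:2]/q[:,2:]
def blob(mask,roi):
    x0,y0,x1,y1=roi; m=np.zeros_like(mask); m[y0:y1,x0:x1]=mask[y0:y1,x0:x1]
    cs,_=cv2.findContours(m,cv2.RETR_EXTERNAL,cv2.CHAIN_APPROX_NONE)
    return max(cs,key=cv2.contourArea)
def rect(c,cnt,z):
    """minimum rectangle of a contour cast on plane z: centre, sizes, angle"""
    P=cast(c,cnt[:,0,:],z)[:,:2]; r=cv2.minAreaRect((P*1000).astype(np.float32)); return r,cv2.boxPoints(r)
E
python3 - <<'E'
from h import *
im=cv2.imread('pics/top0.png'); c=arm.camera_info('top'); g=im.max(2); hsv=cv2.cvtColor(im,cv2.COLOR_BGR2HSV)
print('lid px',im[195,190],im[235,250],'bg',im[300,200],'side',im[215,270],'knob',im[214,215],'stand',im[190,310],im[190,323],im[190,336])
k=blob(((g<60)*255).astype(np.uint8),(195,195,235,235)); print('knob',k[:,0].min(0),k[:,0].max(0)); m=cv2.moments(k);p=[m['m10']/m['m00'],m['m01']/m['m00']];print(p,cast(c,p,.18))
mm=blob(cv2.morphologyEx(((g<110)*255).astype(np.uint8),cv2.MORPH_CLOSE,np.ones((7,7))),(385,185,500,285)); print('mat',rect(c,mm,.004))
for nm,roi in [('jar',(275,250,303,275)),('timer',(358,252,390,282)),('dish',(390,120,430,160)),('soap',(238,120,266,155))]:
    x0,y0,x1,y1=roi; d=(cv2.absdiff(im,np.full_like(im,0)+im[300,200]).max(2)>18).astype(np.uint8)*255
    b=blob(d,roi).reshape(-1,2);print(nm,b.min(0),b.max(0),cast(c,b.mean(0),.03))
a=cv2.resize(im[155:265,160:290],None,fx=4.6,fy=4.6,interpolation=cv2.INTER_CUBIC); 
b=cv2.resize(im[155:230,290:385],None,fx=6,fy=6,interpolation=cv2.INTER_CUBIC)
cv2.imwrite('pics/a.png',a);cv2.imwrite('pics/b.png',b);print(a.shape,b.shape)
E
```

```text
lid px [136 138 142] [146 148 154] bg [151 161 157] side [49 53 57] knob [39 41 43] stand [113 114 118] [145 147 152] [116 117 122]
knob [209 208] [222 219]
[215.24435028248587, 213.58474576271186] [[0.5196 0.3267 0.18  ]]
mat (((469.53265380859375, -344.0738525390625), (295.1767883300781, 234.66452026367188), 87.3005142211914), array([[ 345.3795, -485.9724],
       [ 579.7837, -497.0245],
       [ 593.6858, -202.1753],
       [ 359.2816, -191.1232]], dtype=float32))
jar [282 253] [298 269] [[0.3841 0.1257 0.03  ]]
timer [361 256] [383 278] [[ 0.3665 -0.1182  0.03  ]]
dish [393 123] [425 157] [[ 0.765  -0.2384  0.03  ]]
soap [241 127] [265 152] [[0.7625 0.2588 0.03  ]]
(506, 598, 3) (450, 570, 3)
```

View pics/a.png

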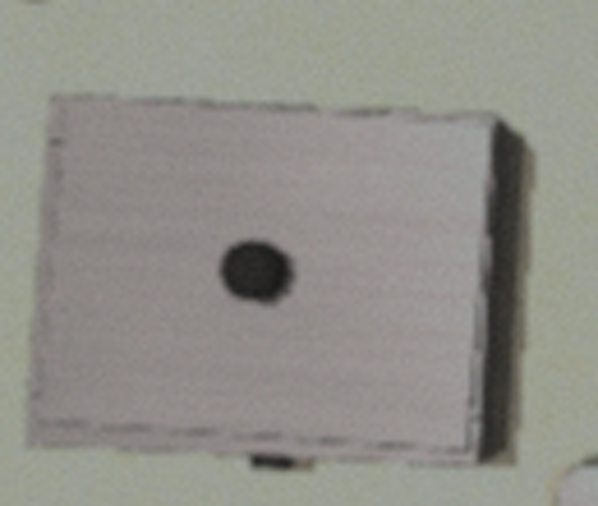

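View pics/b.png

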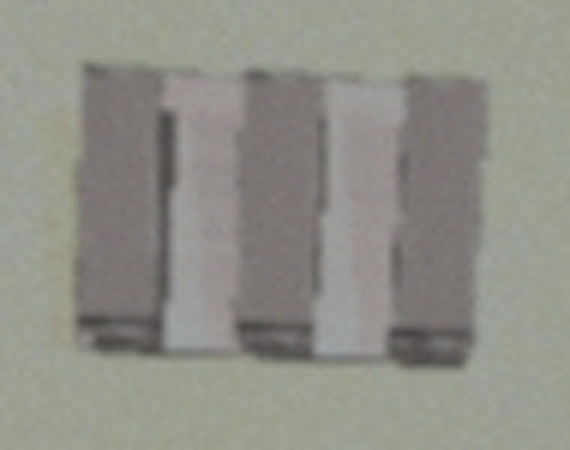

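The lid crop has corners at about (52,95), (492,118), (468,450) and (40,425). The rim shows at the left and bottom, and the knob is at (256,270). In the stand crop the arms' high ends are at row ~68 and the lips at row ~320, so the low ends face −x. The arm columns are 83–163, 247–323 and 406–487 at the top.

```bash
cat >> h.py <<'E'
def goto(p,yaw=None,s=None):
    """print spin units, then shifts in tool axes (units) after the spin"""
    s=s or arm.read_state(); R=s['tool_rot']; y0=np.degrees(np.arctan2(R[1,0],R[0,0])); y=y0 if yaw is None else yaw
    d=np.asarray(p)-s['eef_pos']; a=np.radians(y); t=np.array([np.cos(a)*d[0]+np.sin(a)*d[1],np.sin(a)*d[0]-np.cos(a)*d[1],-d[2]])
    print('now',s['eef_pos'],'yaw',round(y0,2),'spin',round((y0-y)/5,2),'xyz units',t/.03)
E
python3 - <<'E'
from h import *
c=arm.camera_info('top')
A=lambda u,f,o:(np.array(u,float)+.5)/f-.5+np.array(o)
L=cast(c,A([[52,95],[492,118],[468,450],[40,425]],4.6,(160,155)),.141);print('lid',L[:,:2],np.linalg.norm(L-np.roll(L,-1,0),axis=1),L.mean(0))
C=cast(c,A([[28,448],[478,463]],4.6,(160,155)),.135);print('rim low',C,np.linalg.norm(C[1]-C[0]))
k=cast(c,A([[256,270]],4.6,(160,155)),.175);print('knob',k)
for nm,(tl,tr,bl,br) in dict(arm2=((83,66),(163,70),(78,318),(160,320)),arm1=((247,71),(323,74),(240,321),(314,324)),arm0=((406,76),(487,80),(392,326),(473,330))).items():
    T=cast(c,A([tl,tr],6,(290,155)),.1163);B=cast(c,A([bl,br],6,(290,155)),.0677)
    print(nm,T[:,:2].ravel(),B[:,:2].ravel(),'len',np.linalg.norm((T-B).mean(0)),'w',np.linalg.norm(T[0]-T[1]),'mid',(T.mean(0)+B.mean(0))/2)
B=cast(c,A([[83,66],[487,80],[78,347],[465,366]],6,(290,155)),.012);print(B)
goto([.5196,.327,.33],-3)
E
```

```text
lid [[0.6296 0.4699]
 [0.6188 0.1923]
 [0.4119 0.2022]
 [0.4231 0.4693]] [0.2778 0.2072 0.2673 0.2065] [0.5208 0.3334 0.141 ]
rim low [[0.4084 0.4786 0.135 ]
 [0.4035 0.1968 0.135 ]] 0.28186457262400816
knob [[0.5205 0.3281 0.175 ]]
arm2 [0.6665 0.0885 0.665  0.0492] [0.5448 0.0919 0.5444 0.0503] len 0.1305518779282709 w 0.039349946341129614 mid [0.6052 0.07   0.092 ]
arm1 [ 0.665   0.0079  0.6641 -0.0293] [ 0.5444  0.0097  0.5435 -0.0278] len 0.13002323955939094 w 0.037290311900125016 mid [ 0.6043 -0.0099  0.092 ]
arm0 [ 0.6636 -0.07    0.6621 -0.1097] [ 0.543  -0.0673  0.5416 -0.1083] len 0.1300071640923802 w 0.03968158759588543 mid [ 0.6026 -0.0888  0.092 ]
[[ 0.6819  0.0955  0.012 ]
 [ 0.6772 -0.1198  0.012 ]
 [ 0.5319  0.0954  0.012 ]
 [ 0.5249 -0.1094  0.012 ]]
now [ 0.1946 -0.5935  0.2469] yaw 18.15 spin 4.23 xyz units [  9.2141 -31.2093  -2.7695]
```

{"fn": "step_arm", "kwargs": {"deltas": [[[0,0,-0.55,0.845],[0,0,-0.55,0.845],[0,0,-0.55,0.845],[0,0,-0.55,0.845],[0,0,-0.55,0.845],[0.9,-1,0,0],[0.9,-1,0,0],[0.9,-1,0,0],[0.9,-1,0,0],[0.9,-1,0,0],[0.9,-1,0,0],[0.9,-1,0,0],[0.9,-1,0,0],[0.9,-1,0,0],[0.9,-1,0,0],[0.2,-1,0,0],[0,-1,0,0],[0,-1,0,0],[0,-1,0,0],[0,-1,0,0]]], "hand": 70, "force": 50}}

```text
t: 2.6
eef_pos: [0.4934, -0.1578, 0.3298]
tool_rot: [[0.999, -0.052, -0.001], [-0.052, -0.999, 0.0], [-0.001, -0.0, -1.0]]
force: [-0.8, 0.0, 0.2]
opening: 0.794
grip_force: 0.0
```

{"fn": "step_arm", "kwargs": {"deltas": [[[0,-1,0,0],[0,-1,0,0],[0,-1,0,0],[0,-1,0,0],[0,-1,0,0],[0,-1,0,0],[0,-1,0,0],[0,-1,0,0],[0,-1,0,0],[0,-1,0,0],[0,-1,0,0],[0,-1,0,0],[0,-1,0,0],[0,-1,0,0],[0,-1,0,0],[0,-1,0,0],[0,-0.2,0,0],[0,0,0,0],[0,0,0,0]]]}}

```text
t: 4.97
eef_pos: [0.5193, 0.3251, 0.3301]
tool_rot: [[0.999, -0.053, 0.0], [-0.053, -0.999, -0.001], [0.0, 0.001, -1.0]]
force: [0.4, -0.0, 0.1]
opening: 0.8
grip_force: 0.0
```

```bash
python3 - <<'E'
from h import *
goto([.5205,.328,.2],-3)
c=arm.camera_info('wrist');im=arm.get_image('wrist')[:,:,::-1];cv2.imwrite('pics/w1.png',im)
print(c['K'],c['R'],-c['R'].T@c['t'])
for X in [[.5205,.328,.181],[.6296,.4699,.141],[.6188,.1923,.141],[.4119,.2022,.141],[.4231,.4693,.141]]: print(proj(c,X))
E
```

```text
now [0.5193 0.3251 0.3301] yaw -3.06 spin -0.01 xyz units [ 0.0356 -0.0985  4.3365]
[[333.5044   0.     321.7954]
 [  0.     333.5044 201.3141]
 [  0.       0.       1.    ]] [[-0.0526 -0.9986  0.0007]
 [-0.9695  0.0512  0.2398]
 [-0.2395  0.0119 -0.9708]] [0.5848 0.3235 0.467 ]
[[320.3065 194.4601]]
[[160.4347  77.5461]]
[[462.0423  73.1777]]
[[443.4274 279.1802]]
[[193.4969 281.7087]]
```

View pics/w1.png

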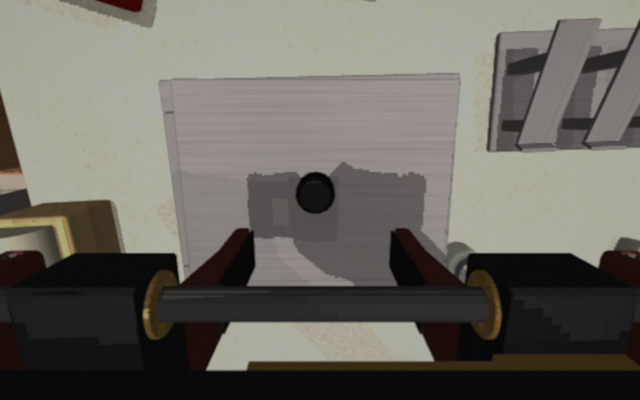

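The wrist view shows the knob's top at about (315,191), the lid's far corners at (172,80) and (459,74), and the cleaner's rim corner at (161,81).

```bash
python3 - <<'E'
from h import *
c=arm.camera_info('wrist');im=cv2.imread('pics/w1.png')
b=blob(((im.max(2)<45)*255).astype(np.uint8),(290,165,345,220)).reshape(-1,2);print(b.min(0),b.max(0))
k=cast(c,[(b.min(0)+b.max(0))/2],.178);print('knob',k)
L=cast(c,[[172,80],[459,74],[446,262],[186,262]],.141);print(L,np.linalg.norm(L[0]-L[1]))
a=np.arctan2(*(L[0]-L[1])[:2]);print('lid yaw',-np.degrees(a)); print('rim',cast(c,[[161,81],[461,73]],.135))
goto([k[0,0],k[0,1],.2],-3)
E
```

```text
[296 173] [334 212]
knob [[0.5219 0.3327 0.178 ]]
[[0.627  0.4597 0.141 ]
 [0.6183 0.1951 0.141 ]
 [0.4316 0.2002 0.141 ]
 [0.4461 0.474  0.141 ]] 0.26479298154881326
lid yaw -1.888717247400017
rim [[0.6274 0.4727 0.135 ]
 [0.6197 0.1909 0.135 ]]
now [0.5193 0.3251 0.3302] yaw -3.07 spin -0.01 xyz units [ 0.0719 -0.2575  4.3408]
```

{"fn": "step_arm", "kwargs": {"deltas": [[[0.05,-0.18,1,0],[0,0,1,0],[0,0,1,0],[0,0,1,0],[0,0,0.8,0],[0,0,0.5,0],[0,0,0,0]]]}}

```text
t: 5.9
eef_pos: [0.5205, 0.331, 0.1705]
tool_rot: [[0.999, -0.053, -0.001], [-0.053, -0.999, -0.001], [-0.001, 0.001, -1.0]]
force: [0.7, 0.8, 0.2]
opening: 0.797
grip_force: 0.0
```

{"fn": "step_arm", "kwargs": {"deltas": [[[0,0,0,0],[0,0,0,0],[0,0,0,0],[0,0,0,0],[0,0,0,0],[0,0,0,0],[0,0,0,0],[0,0,-0.3,0],[0,0,-0.5,0],[0,0,0,0]]], "hand": 0, "force": 50}}

```text
t: 7.15
eef_pos: [0.5213, 0.3325, 0.1967]
tool_rot: [[0.999, -0.052, 0.002], [-0.052, -0.999, 0.002], [0.002, -0.002, -1.0]]
force: [0.4, -0.3, -4.0]
opening: 0.38
grip_force: 50.0
```

```bash
python3 - <<'E'
from h import *
goto([.4695,-.344,.25],-3)
c=arm.camera_info('wrist');im=arm.get_image('wrist')[:,:,::-1];cv2.imwrite('pics/w2.png',im)
E
```

```text
now [0.5213 0.3325 0.1967] yaw -2.97 spin 0.01 xyz units [-0.5426 22.6097 -1.7766]
```

View pics/w2.png

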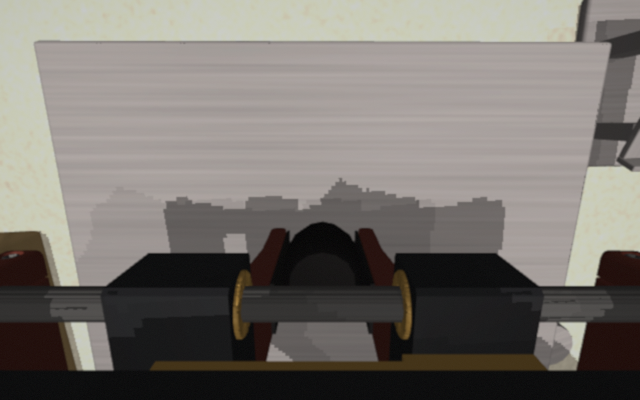

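The lid hangs level in the jaws; its far edge runs from (38,41) to (610,43).

```bash
python3 - <<'E'
from h import *
c=arm.camera_info('wrist');s=arm.read_state()
L=cast(c,[[38,41.5],[610,43.5]],.167);d=L[0]-L[1];print(L,np.linalg.norm(d),'yaw',-np.degrees(np.arctan2(d[0],d[1])))
n=np.array([d[1],-d[0],0])/np.linalg.norm(d);print('centre est',L.mean(0)-n*.1025, s['eef_pos'])
E
```

```text
[[0.6276 0.4588 0.167 ]
 [0.6133 0.1969 0.167 ]] 0.26223424491679914 yaw -3.1232176872058077
centre est [0.5181 0.3334 0.167 ] [0.5209 0.3322 0.1959]
```

{"fn": "step_arm", "kwargs": {"deltas": [[[0,0,-0.5,0],[0,0,-0.7,0],[-0.05,0.5,-0.5,0],[-0.05,0.8,0,0],[-0.05,1,0,0],[-0.05,1,0,0],[-0.05,1,0,0],[-0.05,1,0,0],[-0.05,1,0,0],[-0.05,1,0,0],[-0.05,1,0,0],[-0.05,1,0,0],[-0.04,1,0,0],[0,1,0,0],[0,1,0,0],[0,1,0,0],[0,1,0,0],[0,1,0,0],[0,1,0,0],[0,1,0,0]]]}}

```text
t: 9.7
eef_pos: [0.4765, -0.1872, 0.2467]
tool_rot: [[0.999, -0.053, 0.0], [-0.053, -0.999, -0.0], [0.0, 0.0, -1.0]]
force: [0.4, 0.6, -3.1]
opening: 0.382
grip_force: 50.0
```

{"fn": "step_arm", "kwargs": {"deltas": [[[0,1,0,0],[0,1,0,0],[0,1,0,0],[0,1,0,0],[0,0.8,0,0],[0,0.5,0,0],[0,0,0,0],[0,0,0,0]]]}}

```text
t: 10.7
eef_pos: [0.4695, -0.3432, 0.2462]
tool_rot: [[0.999, -0.051, 0.0], [-0.051, -0.999, 0.001], [0.0, -0.001, -1.0]]
force: [-0.2, 0.4, -3.5]
opening: 0.38
grip_force: 50.0
```

```bash
python3 - <<'E'
from h import *
s=arm.read_state(); c=arm.camera_info('wrist');im=arm.get_image('wrist')[:,:,::-1];cv2.imwrite('pics/w3.png',im)
goto([.4695,-.344,.0395],-3)
E
```

```text
now [ 0.4696 -0.3431  0.2463] yaw -2.89 spin 0.02 xyz units [-0.0009  0.0296  6.8918]
```

View pics/w3.png

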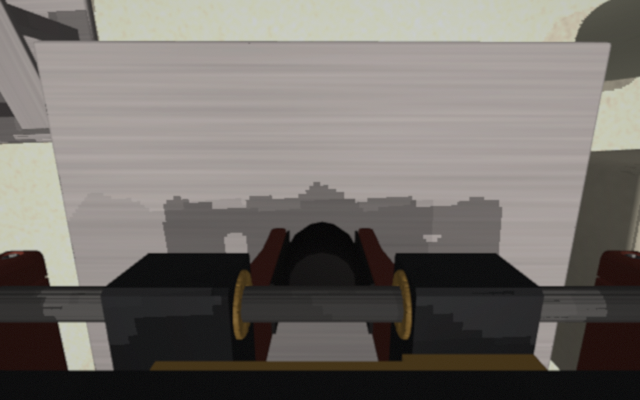

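The lid sits in the jaws exactly as before: no slip.

{"fn": "step_arm", "kwargs": {"deltas": [[[0,0,0.7,0],[0,0,1,0],[0,0,1,0],[0,0,1,0],[0,0,1,0],[0,0,0.9,0],[0,0,0.6,0],[0,0,0.3,0],[0,0,0.2,0],[0,0,0.1,0],[0,0,0.04,0],[0,0,0.04,0],[0,0,0,0]]]}}

```text
t: 12.38
eef_pos: [0.4696, -0.3447, 0.0405]
tool_rot: [[0.999, -0.052, 0.001], [-0.052, -0.999, -0.001], [0.001, 0.001, -1.0]]
force: [-1.4, -0.2, 2.8]
opening: 0.381
grip_force: 50.0
```

{"fn": "step_arm", "kwargs": {"deltas": [[[0,0,0,0],[0,0,0,0],[0,0,0,0],[0,0,0,0],[0,0,0,0],[0,0,-0.5,0],[0,0,-1,0],[0,0,-1,0],[0,0,-1,0],[0,0,-1,0],[0,0,-1,0],[0,0,-1,0],[0,0,-1,0],[0,0,-1,0],[0,0,-1,0],[0,0,-0.5,0]]], "hand": 70}}

```text
t: 14.38
eef_pos: [0.4695, -0.3444, 0.3424]
tool_rot: [[0.999, -0.052, 0.003], [-0.052, -0.999, -0.002], [0.003, 0.002, -1.0]]
force: [0.4, 0.5, -1.6]
opening: 0.797
grip_force: 0.0
```

```bash
python3 - <<'E'
from h import *
im=arm.get_image('top')[:,:,::-1].copy();cv2.imwrite('pics/top1.png',im); c=arm.camera_info('top')
a=cv2.resize(im[155:265,160:290],None,fx=4.6,fy=4.6,interpolation=cv2.INTER_CUBIC);cv2.imwrite('pics/a1.png',a)
goto([.4,.3,.33],-1.5)
E
```

```text
now [ 0.4699 -0.3447  0.3435] yaw -2.97 spin -0.29 xyz units [ -2.8913 -21.4215   0.449 ]
```

View pics/a1.png

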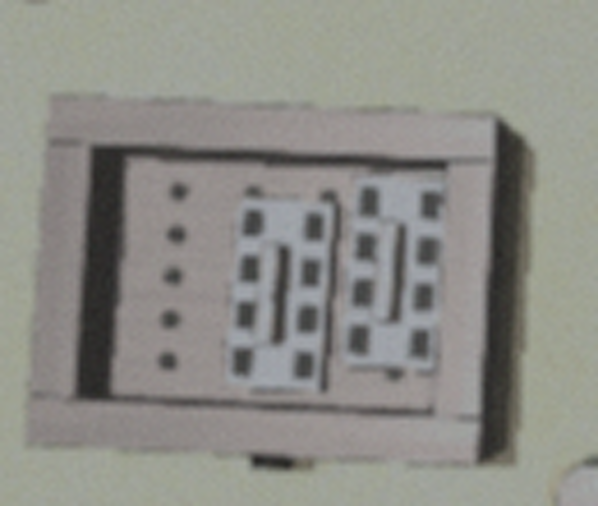

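Two cassettes are in the well, both lengthwise along the cleaner's x. The left one's corners are about (240,198), (333,203), (322,390) and (228,387). The right one's are about (358,175), (446,180), (435,367) and (347,365). The outer rim corners are (52,95), (497,117), (478,463) and (27,447).

```bash
python3 - <<'E'
from h import *
c=arm.camera_info('top'); A=lambda u:(np.array(u,float)+.5)/4.6-.5+np.array((160,155))
def q(n,px,z):
    L=cast(c,A(px),z)[:,:2]; e=np.r_[L[0]-L[3],0],np.r_[L[1]-L[2],0]; f=L[0]-L[1],L[3]-L[2]
    print(n,'c',L.mean(0),'sides',np.linalg.norm(L-np.roll(L,-1,0),axis=1),'yaw x',[np.degrees(np.arctan2(v[1],v[0])) for v in e],'yaw y',[-np.degrees(np.arctan2(v[0],v[1])) for v in f])
q('rim',[(52,95),(497,117),(478,463),(27,447)],.135)
q('well',[(91,145),(448,162),(434,411),(79,396)],.135)
q('L',[(240,198),(333,203),(322,390),(228,387)],.093)
q('R',[(358,175),(446,180),(435,367),(347,365)],.093)
im=cv2.imread('pics/top1.png');g=im.max(2)
k=blob(((g<65)*255).astype(np.uint8),(425,215,465,255)).reshape(-1,2);print('knob on mat',cast(c,k.mean(0),.045))
goto([.48,.31,.34],-2)
E
```

```text
rim c [0.5157 0.3346] sides [0.2823 0.2167 0.2825 0.2214] yaw x [np.float64(-1.8162808416297593), np.float64(-1.7604436971306268)] yaw y [np.float64(-2.0611287666278417), np.float64(-1.1053539892610624)]
well c [0.5167 0.3349] sides [0.2261 0.156  0.2229 0.1577] yaw x [np.float64(-0.5699043815792805), np.float64(-1.7454439322821984)] yaw y [np.float64(-1.9343795562852903), np.float64(-1.512398916123971)]
L c [0.5073 0.3344] sides [0.0609 0.1213 0.0611 0.1228] yaw x [np.float64(-1.7629636175397787), np.float64(-1.6762429528890386)] yaw y [np.float64(-2.262705365282837), np.float64(-0.9330796852515313)]
R c [0.5232 0.2595] sides [0.0576 0.1215 0.0571 0.1235] yaw x [np.float64(-1.668311100492384), np.float64(-1.891983911201684)] yaw y [np.float64(-2.451241734391785), np.float64(-0.42194010241894314)]
knob on mat [[ 0.4671 -0.3867  0.045 ]]
now [ 0.4699 -0.3447  0.3435] yaw -2.97 spin -0.19 xyz units [ -0.4247 -21.8217   0.1157]
```

{"fn": "step_arm", "kwargs": {"deltas": [[[0,-0.5,0,-0.2],[0.05,-1,0,0],[0.05,-1,0,0],[0,-1,0,0],[0,-1,0,0],[0,-1,0,0],[0,-1,0,0],[0,-1,0,0],[0,-1,0,0],[0,-1,0,0],[0,-1,0,0],[0,-1,0,0],[0,-1,0,0],[0,-1,0,0],[0,-1,0,0],[0,-1,0,0],[0,-1,0,0],[0,-1,0,0],[0,-1,0,0],[0,-1,0,0]]], "hand": 40}}

```text
t: 16.92
eef_pos: [0.4912, 0.2415, 0.3382]
tool_rot: [[0.999, -0.033, -0.002], [-0.033, -0.999, -0.001], [-0.002, 0.001, -1.0]]
force: [0.4, 0.6, 0.2]
opening: 0.456
grip_force: 0.0
```

{"fn": "step_arm", "kwargs": {"deltas": [[[-0.1,-1,0,0],[-0.1,-1,0,0],[0,-0.3,0,0],[0,0,0,0],[0,0,0,0]]]}}

```text
t: 17.55
eef_pos: [0.4893, 0.308, 0.3394]
tool_rot: [[0.999, -0.036, -0.0], [-0.036, -0.999, -0.001], [-0.0, 0.001, -1.0]]
force: [1.0, -0.7, -0.5]
opening: 0.458
grip_force: 0.0
```

```bash
python3 - <<'E'
from h import *
goto([.48,.31,.34],-2)
c=arm.camera_info('wrist');im=arm.get_image('wrist')[:,:,::-1];cv2.imwrite('pics/w4.png',im)
E
```

```text
now [0.4893 0.308  0.3394] yaw -2.04 spin -0.01 xyz units [-0.3133 -0.056  -0.0202]
```

View pics/w4.png

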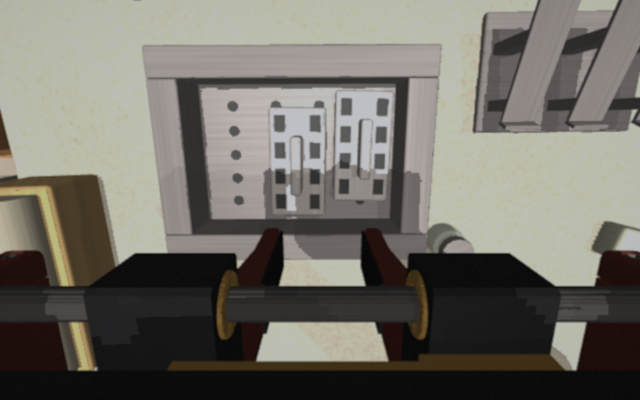

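The wrist view shows the left cassette at 271–325 × 108–214, with its plate at 290–302 × 136–193. The right cassette is at 336–393 × 91–200, with its plate at 359–372 × 119–178.

```bash
python3 - <<'E'
from h import *
c=arm.camera_info('wrist')
def q(n,px,z):
    L=cast(c,px,z)[:,:2]; e=L[0]-L[3],L[1]-L[2]
    print(n,'c',L.mean(0),'sides',np.linalg.norm(L-np.roll(L,-1,0),axis=1),'yaw x',[np.degrees(np.arctan2(v[1],v[0])) for v in e])
q('L',[(271,108),(325,108),(324,214),(272,214)],.093)
q('R',[(336,91),(394,92),(389,200),(336,199)],.093)
q('Lp',[(290,136),(301.5,136),(302,194),(291,194)],.123)
q('Rp',[(360,119),(372,119),(370,179),(359,178)],.123)
r=cast(c,[(143,45),(441,44)],.135);print('rim',r,-np.degrees(np.arctan2(*(r[0]-r[1])[:2])))
im=arm.get_image('top')[:,:,::-1].copy();cv2.imwrite('pics/top2.png',im); t=arm.camera_info('top');g=im.max(2)
k=blob(((g<65)*255).astype(np.uint8),(425,215,465,255)).reshape(-1,2);print('knob',k.min(0),k.max(0),cast(t,k.mean(0),.045))
lidm=cv2.morphologyEx(((g>110)&(im[:,:,1]<im[:,:,2]+4)).astype(np.uint8)*255,cv2.MORPH_CLOSE,np.ones((9,9)));b=blob(lidm,(395,197,489,273));print('lid',rect(t,b,.01))
goto([.523,.258,.2],-2)
E
```

```text
L c [0.5067 0.3363] sides [0.0598 0.1221 0.0622 0.1221] yaw x [np.float64(-3.5466899128225604), np.float64(-2.4434351323438164)]
R c [0.5216 0.2606] sides [0.0636 0.1218 0.0628 0.1216] yaw x [np.float64(-1.429013417029798), np.float64(-1.8219992058222174)]
Lp c [0.5078 0.3362] sides [0.012  0.0619 0.0119 0.0619] yaw x [np.float64(-2.3196311259157825), np.float64(-2.348330450517697)]
Rp c [0.5223 0.2627] sides [0.0124 0.0626 0.0119 0.0615] yaw x [np.float64(-1.4399910470560122), np.float64(-1.9122942980479027)]
rim [[0.6287 0.4737 0.135 ]
 [0.6197 0.1923 0.135 ]] -1.8293500776012854
knob [437 230] [449 239] [[ 0.4692 -0.34    0.045 ]]
lid (((469.1649169921875, -345.44281005859375), (236.45619201660156, 296.81982421875), 0.8071385025978088), array([[ 348.8579, -198.7131],
       [ 353.0392, -495.5034],
       [ 589.4719, -492.1725],
       [ 585.2906, -195.3822]], dtype=float32))
now [0.4895 0.308  0.3397] yaw -2.07 spin -0.01 xyz units [1.1758 1.6278 4.6573]
```

{"fn": "step_arm", "kwargs": {"deltas": [[[0.55,0.7,0.5,-0.06],[0.6,0.8,1,0],[0,0,1,0],[0,0,1,0],[0,0,0.5,0],[0,0,0,0],[0,0,0,0]]], "hand": 30}}

```text
t: 18.52
eef_pos: [0.5227, 0.2636, 0.2209]
tool_rot: [[1.0, -0.029, 0.001], [-0.029, -1.0, 0.001], [0.001, -0.001, -1.0]]
force: [0.1, 0.4, -0.2]
opening: 0.342
grip_force: 0.0
```

```bash
python3 - <<'E'
from h import *
goto([.5225,.2615,.123],-1.7)
c=arm.camera_info('wrist');im=arm.get_image('wrist')[:,:,::-1];cv2.imwrite('pics/w5.png',im)
E
```

```text
now [0.5227 0.2636 0.2209] yaw -1.68 spin 0.0 xyz units [-0.0036  0.069   3.2638]
```

View pics/w5.png

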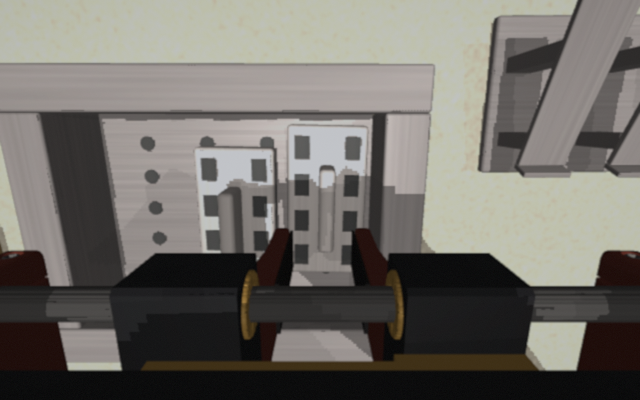

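The plate (centre column ~327, rows 166–252) lies between the jaws, about 3 mm towards −y of the centre.

{"fn": "step_arm", "kwargs": {"deltas": [[[0,0.08,0.8,0],[0,0,1,0],[0,0,0.8,0],[0,0,0.4,0],[0,0,0.26,0],[0,0,0,0],[0,0,0,0]]]}}

```text
t: 19.45
eef_pos: [0.5225, 0.2611, 0.1228]
tool_rot: [[1.0, -0.029, 0.001], [-0.029, -1.0, 0.001], [0.001, -0.001, -1.0]]
force: [-0.3, 0.1, -0.1]
opening: 0.341
grip_force: 0.0
```

{"fn": "step_arm", "kwargs": {"deltas": [[[0,0,0,0],[0,0,0,0],[0,0,0,0],[0,0,0,0],[0,0,0,0],[0,0,0,0]]], "hand": 0, "force": 25}}

```text
t: 20.2
eef_pos: [0.5222, 0.2608, 0.1223]
tool_rot: [[1.0, -0.029, 0.0], [-0.029, -1.0, -0.0], [0.0, -0.0, -1.0]]
force: [-1.2, -1.0, 5.6]
opening: 0.135
grip_force: 25.0
```

{"fn": "step_arm", "kwargs": {"deltas": [[[0,0,-0.4,0],[0,0,-0.8,0],[0,0,-1,0],[0,0,-1,0],[0,0,-1,0],[0,0,-0.5,0],[0,0,0,0],[0,0,0,0]]]}}

```text
t: 21.2
eef_pos: [0.5216, 0.2604, 0.2617]
tool_rot: [[1.0, -0.029, -0.002], [-0.029, -1.0, -0.001], [-0.002, 0.001, -1.0]]
force: [0.2, 0.3, -1.2]
opening: 0.135
grip_force: 25.0
```

```bash
python3 - <<'E'
from h import *
goto([.6,-.0888,.26],-1)
c=arm.camera_info('wrist');im=arm.get_image('wrist')[:,:,::-1];cv2.imwrite('pics/w6.png',im)
E
```

```text
now [0.5216 0.2604 0.2617] yaw -1.68 spin -0.14 xyz units [ 2.8156 11.5925  0.0561]
```

View pics/w6.png

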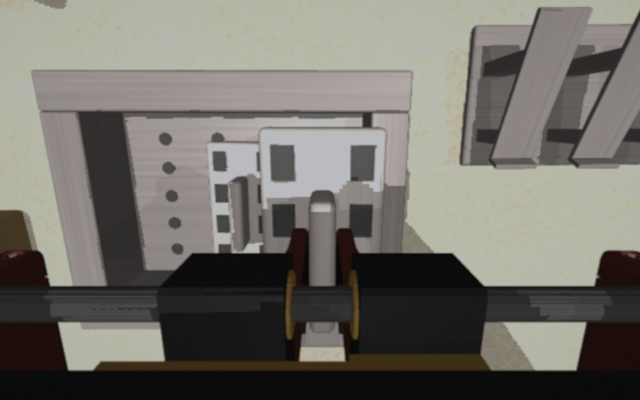

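The cassette hangs level: its front edge is at row ~128 (cols 260–385) and the plate's front end is at about (322,193).

```bash
python3 - <<'E'
from h import *
c=arm.camera_info('wrist');s=arm.read_state();p=s['eef_pos'];print(p)
B=cast(c,[[260,129],[385,128.5]],p[2]-.0293);P=cast(c,[[322,193]],p[2]+.0007)
print('box front',B,np.linalg.norm(B[0]-B[1]),'centre dx',B[:,0].mean()-.0625-p[0],'dy',B[:,1].mean()-p[1],'plate dx',P[0]-[.032,0,0]-p)
# stand from wrist view: lip corners / arm tops of arm2
print(cast(c,[[537,8],[591,10]],.1163),cast(c,[[492,163],[541,164]],.0677+.011))
E
```

```text
[0.5215 0.2604 0.2615]
box front [[0.5832 0.2904 0.2322]
 [0.5817 0.2296 0.2322]] 0.06084503982677334 centre dx -0.001619393129097202 dy -0.00036948075770404376 plate dx [0.0036 0.0006 0.0007]
[[0.6642 0.0939 0.1163]
 [0.6617 0.0526 0.1163]] [[0.541  0.0978 0.0787]
 [0.5387 0.0506 0.0787]]
```

{"fn": "step_arm", "kwargs": {"deltas": [[[-0.3,0.5,-0.1,0.1],[-0.4,1,0,0],[-0.4,1,0,0],[-0.4,1,0,0],[-0.4,1,0,0],[-0.4,1,0,0],[-0.4,1,0,0],[-0.4,1,0,0],[0,0.8,0,0],[0,0.4,0,0],[0,0,0,0],[0,0,0,0]]]}}

```text
t: 22.75
eef_pos: [0.4194, 0.0043, 0.2659]
tool_rot: [[0.999, -0.037, -0.0], [-0.037, -0.999, 0.0], [-0.0, -0.0, -1.0]]
force: [0.1, 0.4, -2.1]
opening: 0.139
grip_force: 25.0
```

```bash
python3 - <<'E'
from h import *
goto([.6,.07,.26],-1)
c=arm.camera_info('wrist');im=arm.get_image('wrist')[:,:,::-1];cv2.imwrite('pics/w7.png',im)
E
```

```text
now [0.4194 0.0043 0.2659] yaw -2.12 spin -0.22 xyz units [ 5.9825 -2.2936  0.1957]
```

View pics/w7.png

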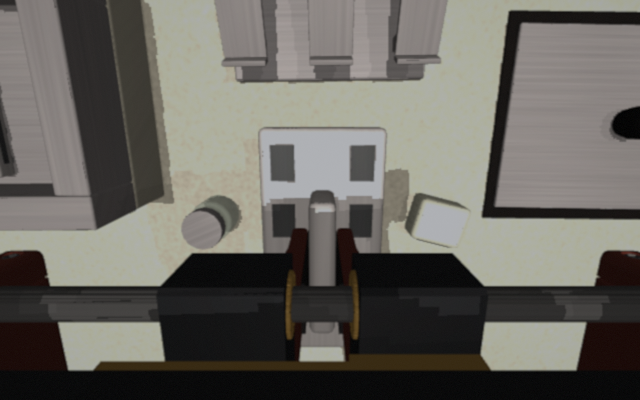

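The lips show at columns 222–268, 308–354 and 394–441, near rows 55–65. The lid lies inside the mat's black border, as it should.

```bash
python3 - <<'E'
from h import *
c=arm.camera_info('wrist');im=cv2.imread('pics/w7.png')
print(cast(c,[[245,62],[331,61],[417.5,60]],.076))
print(cast(c,[[222,62],[268,62]],.076))
print(im[40:72:2,245].max(1),im[40:72:2,331].max(1),im[40:72:2,418].max(1))
print(cast(c,[[236,80],[424,78]],.012),cast(c,[[236,80],[424,78]],.0))
E
```

```text
[[ 0.5379  0.0723  0.076 ]
 [ 0.536  -0.0063  0.076 ]
 [ 0.534  -0.0853  0.076 ]]
[[0.5387 0.0934 0.076 ]
 [0.5372 0.0513 0.076 ]]
[135 136 136 135 136 135 135 135 123  82 101 136 129  93  87  87] [139 138 138 139 138 139 138 138  92  84 135 134 116  86  88  85] [137 136 136 137 137 136 137 120  79  94 117 126  96 100  97  99]
[[ 0.5301  0.0974  0.012 ]
 [ 0.5248 -0.1105  0.012 ]] [[ 0.5315  0.1003  0.    ]
 [ 0.526  -0.1141  0.    ]]
```

{"fn": "step_arm", "kwargs": {"deltas": [[[0,0,0,-0.18],[0.6,-0.3,0,0],[0.9,-0.4,0,0],[1,-0.5,0,0],[1,-0.5,0,0],[1,-0.4,0,0],[0.8,-0.27,0,0],[0.4,0,0,0],[0,0,0.5,0],[0,0,1,0],[0,0,1,0],[0,0,0.5,0],[0,0,0,0],[0,0,0,0]]]}}

```text
t: 24.55
eef_pos: [0.5924, 0.0708, 0.177]
tool_rot: [[1.0, -0.022, 0.001], [-0.022, -1.0, 0.0], [0.001, -0.0, -1.0]]
force: [-0.7, -0.0, -1.5]
opening: 0.133
grip_force: 25.0
```

```bash
python3 - <<'E'
from h import *
goto([.592,.0718,.162],-1.2)
E
```

```text
now [0.5924 0.0708 0.177 ] yaw -1.28 spin -0.02 xyz units [-0.0136 -0.0316  0.4991]
```

{"fn": "step_arm", "kwargs": {"deltas": [[[0,-0.03,0.2,0],[0,0,0.2,0],[0,0,0.1,0],[0,0,0.1,0],[0,0,0.1,0],[0,0,0.1,0],[0,0,0,0]]], "force": 6}}

```text
t: 25.42
eef_pos: [0.5921, 0.0717, 0.1517]
tool_rot: [[1.0, -0.022, 0.0], [-0.022, -1.0, 0.0], [0.0, -0.0, -1.0]]
force: [-1.0, 0.3, -1.3]
opening: 0.138
grip_force: 6.0
```

{"fn": "step_arm", "kwargs": {"deltas": [[[0,0,0.1,0],[0,0,0.1,0],[0,0,0.1,0],[0,0,0.1,0],[0,0,0,0]]]}}

```text
t: 26.05
eef_pos: [0.5924, 0.0717, 0.141]
tool_rot: [[1.0, -0.022, 0.001], [-0.022, -1.0, -0.0], [0.001, 0.0, -1.0]]
force: [-4.9, -0.5, 9.8]
opening: 0.131
grip_force: 13.7
```

```bash
python3 - <<'E'
from h import *
s=arm.read_state();print(s['force'],s['wrist_torque'],s['eef_pos'])
cv2.imwrite('pics/w8.png',arm.get_image('wrist')[:,:,::-1])
im=arm.get_image('scene')[:,:,::-1];cv2.imwrite('pics/s1.png',cv2.resize(im[160:270,250:450],None,fx=4,fy=4,interpolation=cv2.INTER_CUBIC))
E
```

```text
[-4.9404 -0.5299  9.8012] [-0.1311  1.1413 -0.0168] [0.5924 0.0717 0.141 ]
```

View pics/s1.png

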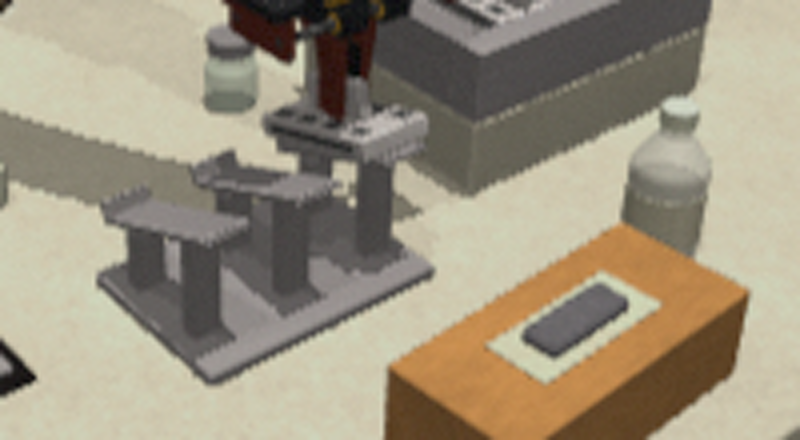

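The cassette is on the +y arm under the fingers, and contact force has built up as expected. I'll press a little further, then release.

{"fn": "step_arm", "kwargs": {"deltas": [[[0,0,0.05,0],[0,0,0.05,0],[0,0,0,0]]], "force": 3}}

```text
t: 26.52
eef_pos: [0.5925, 0.0717, 0.1406]
tool_rot: [[1.0, -0.022, 0.003], [-0.022, -1.0, -0.001], [0.003, 0.001, -1.0]]
force: [-13.4, -3.0, 29.3]
opening: 0.139
grip_force: 20.2
```

{"fn": "step_arm", "kwargs": {"deltas": [[[0,0,0,0],[0,0,0,0],[0,0,0,0],[0,0,0,0],[0,0,-0.3,0],[0,0,-0.6,0],[0,0,-1,0],[0,0,-1,0],[0,0,-1,0],[0,0,-1,0],[0,0,0,0]]], "hand": 28}}

```text
t: 27.9
eef_pos: [0.5935, 0.0721, 0.2871]
tool_rot: [[1.0, -0.022, 0.006], [-0.022, -1.0, 0.001], [0.006, -0.001, -1.0]]
force: [-0.3, -0.4, -0.6]
opening: 0.322
grip_force: 0.0
```

```bash
python3 - <<'E'
from h import *
goto([.48,.336,.262],-2.3)
a=arm.get_image('scene')[:,:,::-1];w=arm.get_image('wrist')[:,:,::-1]; cv2.imwrite('pics/w9.png',w);cv2.imwrite('pics/s2.png',a)
a=cv2.resize(a[175:265,270:370],None,fx=4,fy=4,interpolation=cv2.INTER_CUBIC);w=w[0:360,120:520]
cv2.imwrite('pics/j1.png',np.hstack([a,w]))
E
```

```text
now [0.5935 0.0721 0.2871] yaw -1.28 spin 0.2 xyz units [-4.1318 -8.6386  0.8362]
```

View pics/j1.png

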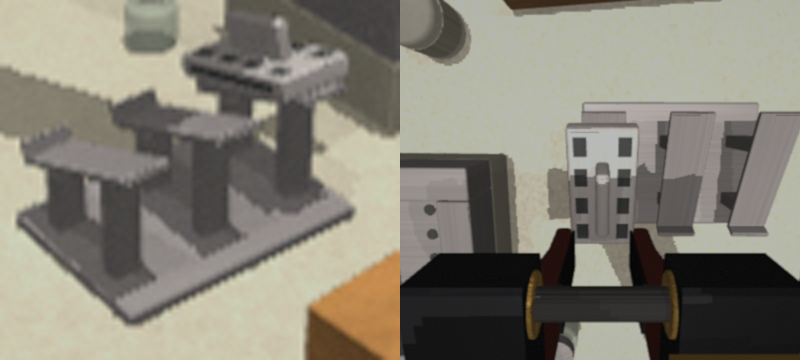

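The cassette lies on the +y arm. In the wrist half it spans rows 125–243 and columns 567–638, plate around (602,170). I'll check it against the expected seated geometry.

```bash
cat >> h.py <<'E'
def Rz(d): a=np.radians(d); return np.array([[np.cos(a),-np.sin(a),0],[np.sin(a),np.cos(a),0],[0,0,1]])
def armpt(o,p,yaw=-1.2):
    a=.384; S=np.array([[np.cos(a),0,-np.sin(a)],[0,1,0],[np.sin(a),0,np.cos(a)]]); return np.asarray(o)+np.asarray(p)@(Rz(yaw)@S).T
E
python3 - <<'E'
from h import *
c=arm.camera_info('wrist');o=[.6057,.0715,.092]
pts=np.array([(.0625,.032,.018),(.0625,-.032,.018),(-.0625,-.032,.018),(-.0625,.032,.018),(.032,0,.048),(-.032,0,.048),(-.065,-.02,.012),(-.065,.02,.012)])
print(proj(c,armpt(o,pts))-[120-400,0])
print('arm1 lip',proj(c,armpt([.604,-.0085,.092],[(-.065,-.02,.012),(-.065,.02,.012),(.065,-.02,0),(.065,.02,0)]))+[280,0])
w=cv2.imread('pics/w9.png')[100:270,270:460];cv2.imwrite('pics/j2.png',cv2.resize(w,None,fx=3.5,fy=3.5,interpolation=cv2.INTER_CUBIC))
E
```

```text
[[565.4705 119.887 ]
 [641.5475 119.8406]
 [633.3902 232.2116]
 [573.0579 232.2431]
 [603.5742 169.4032]
 [603.4009 228.7611]
 [621.7219 230.2963]
 [584.6767 230.3157]]
arm1 lip [[695.8338 230.2788]
 [658.785  230.2982]
 [717.0137 109.1886]
 [671.585  109.2166]]
```

View pics/j2.png

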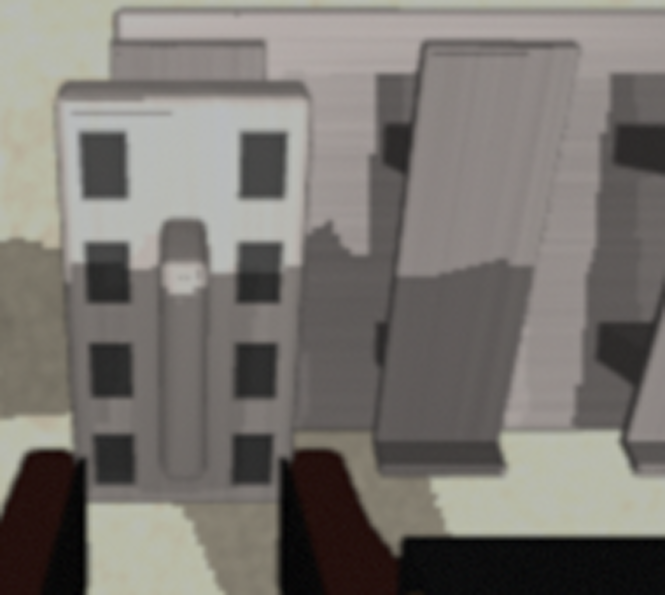

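Cassette corners in the crop are about (58,98), (312,98), (283,500) and (83,500). The middle arm's strip is at (422,44), (578,47), (500,440) and (378,440). The cassette appears several px lower than expected, so it may be resting on the lip. I'll get its pose relative to the arm by PnP.

```bash
cat >> h.py <<'E'
def pnp(c,obj,px):
    """pose of an object from known points: world origin, yaw, pitch(up-slope), roll deg"""
    obj=np.asarray(obj,float);px=np.asarray(px,float)
    ok,r,t=cv2.solvePnP(obj,px,c['K'],None,flags=cv2.SOLVEPNP_SQPNP); ok,r,t=cv2.solvePnP(obj,px,c['K'],None,r,t,True)
    e=np.abs(cv2.projectPoints(obj,r,t,c['K'],None)[0][:,0]-px).max(); R=c['R'].T@cv2.Rodrigues(r)[0]; o=c['R'].T@(t[:,0]-c['t'])
    print('o',o,'yaw',np.degrees(np.arctan2(R[1,0],R[0,0])).round(1),'pitch',np.degrees(np.arcsin(R[2,0])).round(1),'roll',np.degrees(np.arcsin(R[2,1])).round(1),'err',e.round(2)); return o,R
E
python3 - <<'E'
from h import *
c=arm.camera_info('wrist'); A=lambda u:(np.array(u,float)+.5)/3.5-.5+np.array((270,100))
o,R=pnp(c,[(.0625,.032,.018),(.0625,-.032,.018),(-.0625,-.032,.018),(-.0625,.032,.018),(-.032,0,.048)],A([(58,96),(313,96),(284,500),(81,500),(183,480)]))
a,S=pnp(c,[(.065,.02,0),(.065,-.02,0),(-.065,-.02,0),(-.065,.02,0)],A([(422,44),(579,46),(500,440),(377,440)]))
print('cassette in arm1 frame',S.T@(o-a), 'nominal arm2 frame', armpt([0,0,0],np.eye(3)).T@(o-[.6057,.0715,.092]))
E
```

```text
o [0.5955 0.0729 0.0884] yaw -1.6 pitch 16.3 roll 0.3 err 1.2
o [ 0.6008 -0.0089  0.0871] yaw -1.1 pitch 20.8 roll -0.8 err 0.32
cassette in arm1 frame [-0.0059  0.0816  0.0049] nominal arm2 frame [-0.008   0.0016 -0.0072]
```

The low end is on the lip: pitch is ~16° against ~21° for the arm, and it sits 6 mm too far downslope. I'll regrip, lift, shift it upslope and set it down again.

{"fn": "step_arm", "kwargs": {"deltas": [[[0,0,0.8,0],[0,0,1,0],[0,0,1,0],[0,0,1,0],[0,0,0.6,0],[0,0,0.4,0],[0,0,0,0],[0,0,0,0]]]}}

```text
t: 29.0
eef_pos: [0.5915, 0.0715, 0.1409]
tool_rot: [[1.0, -0.022, -0.001], [-0.022, -1.0, -0.001], [-0.001, 0.001, -1.0]]
force: [-5.5, -0.8, 8.9]
opening: 0.32
grip_force: 4.7
```

{"fn": "step_arm", "kwargs": {"deltas": [[[0,0,0,0],[0,0,0,0],[0,0,0,0],[0,0,0,0],[0,0,0,0]]], "hand": 0, "force": 25}}

```text
t: 29.62
eef_pos: [0.5923, 0.0719, 0.1412]
tool_rot: [[1.0, -0.022, 0.001], [-0.022, -1.0, 0.0], [0.001, -0.0, -1.0]]
force: [-1.9, 0.1, 7.6]
opening: 0.135
grip_force: 30.1
```

{"fn": "step_arm", "kwargs": {"deltas": [[[0,0,-0.2,0],[0,0,-0.3,0],[0,0,0,0],[0.15,0,0,0],[0.15,0,0,0],[0,0,0,0],[0,0,0,0]]]}}

```text
t: 30.5
eef_pos: [0.6008, 0.0715, 0.1547]
tool_rot: [[1.0, -0.022, -0.001], [-0.022, -1.0, 0.0], [-0.001, -0.0, -1.0]]
force: [-1.1, 0.3, -1.3]
opening: 0.135
grip_force: 30.0
```

{"fn": "step_arm", "kwargs": {"deltas": [[[0,0,0.1,0],[0,0,0.1,0],[0,0,0,0]]], "force": 12}}

```text
t: 30.88
eef_pos: [0.6007, 0.0714, 0.1486]
tool_rot: [[1.0, -0.022, -0.001], [-0.022, -1.0, -0.0], [-0.001, 0.0, -1.0]]
force: [-0.4, 0.2, -2.0]
opening: 0.133
grip_force: 15.0
```

{"fn": "step_arm", "kwargs": {"deltas": [[[0,0,0.06,0],[0,0,0.06,0],[0,0,0,0]]], "force": 6}}

```text
t: 31.25
eef_pos: [0.6008, 0.0714, 0.1452]
tool_rot: [[1.0, -0.022, -0.0], [-0.022, -1.0, -0.0], [-0.0, 0.0, -1.0]]
force: [0.3, -0.1, -2.0]
opening: 0.136
grip_force: 9.0
```

{"fn": "step_arm", "kwargs": {"deltas": [[[0,0,0.06,0],[0,0,0,0]]]}}

```text
t: 31.5
eef_pos: [0.6008, 0.0715, 0.1435]
tool_rot: [[1.0, -0.022, -0.0], [-0.022, -1.0, -0.0], [-0.0, 0.0, -1.0]]
force: [-0.2, 0.1, -0.2]
opening: 0.134
grip_force: 8.2
```

{"fn": "step_arm", "kwargs": {"deltas": [[[0,0,0.06,0],[0,0,0,0]]]}}

```text
t: 31.75
eef_pos: [0.6008, 0.0714, 0.1417]
tool_rot: [[1.0, -0.022, -0.0], [-0.022, -1.0, -0.0], [-0.0, 0.0, -1.0]]
force: [-1.7, 0.7, -0.5]
opening: 0.137
grip_force: 8.1
```

{"fn": "step_arm", "kwargs": {"deltas": [[[0,0,0.06,0],[0,0,0,0],[0,0,0,0]]]}}

```text
t: 32.12
eef_pos: [0.6009, 0.0715, 0.1398]
tool_rot: [[1.0, -0.022, -0.0], [-0.022, -1.0, 0.0], [-0.0, -0.0, -1.0]]
force: [-0.7, 0.2, -0.7]
opening: 0.135
grip_force: 8.1
```

{"fn": "step_arm", "kwargs": {"deltas": [[[0,0,0,0],[0,0,0,0],[0,0,0,0],[0,0,-0.2,0],[0,0,-0.6,0],[0,0,-1,0],[0,0,-1,0],[0,0,-1,0],[0,0,-1,0],[0,0,0,0]]], "hand": 28}}

```text
t: 33.38
eef_pos: [0.6022, 0.072, 0.2877]
tool_rot: [[1.0, -0.022, 0.006], [-0.022, -1.0, 0.001], [0.006, -0.001, -1.0]]
force: [-0.2, 0.7, 0.1]
opening: 0.318
grip_force: 0.0
```

```bash
python3 - <<'E'
from h import *
goto([.508,.336,.28],-2.3)
w=arm.get_image('wrist')[:,:,::-1]; cv2.imwrite('pics/w10.png',w)
cv2.imwrite('pics/j3.png',cv2.resize(w[90:270,260:460],None,fx=3.3,fy=3.3,interpolation=cv2.INTER_CUBIC))
E
```

```text
now [0.6022 0.072  0.2877] yaw -1.27 spin 0.21 xyz units [-3.4892 -8.668   0.258 ]
```

View pics/j3.png

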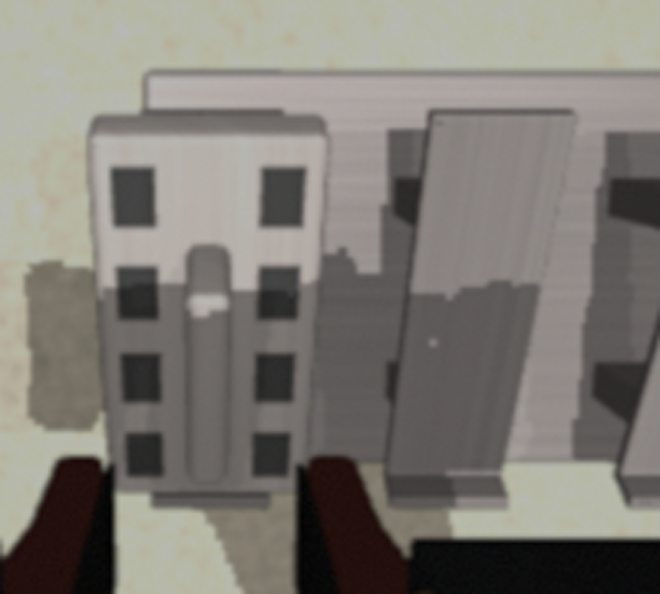

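The lip (152–270, rows 492–506) is now visible below the cassette's low edge (113–300, row ~492), so the cassette is seated behind it. I'll check by PnP, and start on the second cassette.

```bash
python3 - <<'E'
from h import *
c=arm.camera_info('wrist'); A=lambda u:(np.array(u,float)+.5)/3.3-.5+np.array((260,90))
o,R=pnp(c,[(.0625,.032,.018),(.0625,-.032,.018),(-.0625,-.032,.018),(-.0625,.032,.018),(-.032,0,.048)],A([(90,132),(329,134),(300,491),(114,491),(207,484)]))
a,S=pnp(c,[(.065,.02,0),(.065,-.02,0),(-.065,-.02,0),(-.065,.02,0)],A([(430,111),(578,113),(501,475),(387,475)]))
print('cassette in arm1 frame',S.T@(o-a))
goto([.508,.336,.22],-2.3)
E
```

```text
o [0.6058 0.0724 0.0852] yaw -1.5 pitch 21.0 roll -0.0 err 1.24
o [ 0.6011 -0.0082  0.0902] yaw -1.4 pitch 21.3 roll -0.3 err 0.53
cassette in arm1 frame [ 0.0008  0.0807 -0.0052]
now [0.6014 0.0716 0.2858] yaw -1.27 spin 0.21 xyz units [-3.4642 -8.681   2.1938]
```

{"fn": "step_arm", "kwargs": {"deltas": [[[-0.1,-0.5,0,0.2],[-0.3,-0.8,0,0],[-0.5,-1,0,0],[-0.5,-1,0,0],[-0.5,-1,0,0],[-0.5,-1,0,0],[-0.5,-1,0,0],[-0.4,-1,0,0],[-0.2,-0.9,0.5,0],[0,-0.48,1,0],[0,0,0.6,0],[0,0,0,0],[0,0,0,0]]], "hand": 30}}

```text
t: 35.05
eef_pos: [0.5067, 0.3351, 0.2216]
tool_rot: [[0.999, -0.041, 0.001], [-0.041, -0.999, 0.0], [0.001, -0.0, -1.0]]
force: [0.4, -0.3, 1.4]
opening: 0.343
grip_force: 0.0
```

```bash
python3 - <<'E'
from h import *
goto([.508,.336,.1245],-2.3)
c=arm.camera_info('wrist');im=arm.get_image('wrist')[:,:,::-1];cv2.imwrite('pics/w11.png',im)
# light plate/box columns per row near the jaws
g=cv2.cvtColor(im.copy(),cv2.COLOR_BGR2GRAY)
for r in (150,175,200): print(r,''.join('%4d'%v for v in g[r,270:380:3]))
X=proj(c,[[.508+.032,.336+.006,.123],[.508+.032,.336-.006,.123],[.5705,.336,.093]]);print(X)
E
```

```text
now [0.5067 0.3351 0.2216] yaw -2.34 spin -0.01 xyz units [ 0.0423 -0.0331  3.2381]
150  207 207 207 197 173 217 175 101 102 102 102 111 202 217 216 217 217 217 217 217 217 218 218 180 101 103 102 100 133 218 193 201 203 203 202 202 201
175  196 197 197 196 151 216 210  98  99  99  97 115 217 217 209 187 218 217 218 203 148 166 165 114  62  62  61  64 138 163 117 124 135 141 196 193 179
200  149 168 168 169 106 131 144 146 140 145 141 144 145 144 136 115 138 144 145 127 133 147 147 145 144 145 148 143 145 137 112 129 129 128 128 129 129
[[312.6225 166.2818]
 [329.5343 165.6068]
 [319.5694 121.4555]]
```

The first cassette is seated flat (pitch matches the arm, <1 mm off centre). The second plate lies between the jaws as predicted.

{"fn": "step_arm", "kwargs": {"deltas": [[[0.04,-0.03,0.8,0],[0,0,1,0],[0,0,0.8,0],[0,0,0.4,0],[0,0,0.17,0],[0,0,0,0],[0,0,0,0]]]}}

```text
t: 35.98
eef_pos: [0.5077, 0.337, 0.1268]
tool_rot: [[0.999, -0.04, 0.001], [-0.04, -0.999, 0.001], [0.001, -0.001, -1.0]]
force: [0.0, -0.2, 0.0]
opening: 0.34
grip_force: 0.0
```

{"fn": "step_arm", "kwargs": {"deltas": [[[0,0,0,0],[0,0,0,0],[0,0,0,0],[0,0,0,0],[0,0,0,0],[0,0,0,0]]], "hand": 0, "force": 25}}

```text
t: 36.72
eef_pos: [0.5074, 0.3365, 0.1261]
tool_rot: [[0.999, -0.04, 0.0], [-0.04, -0.999, -0.0], [0.0, 0.0, -1.0]]
force: [-0.6, -1.6, 5.4]
opening: 0.139
grip_force: 25.0
```

{"fn": "step_arm", "kwargs": {"deltas": [[[0,0,-0.4,0],[0,0,-0.8,0],[0,0,-1,0],[0,0,-1,0],[0,0,-1,0],[0,0,-0.6,0],[0,0,0,0],[0,0,0,0]]]}}

```text
t: 37.72
eef_pos: [0.5069, 0.3362, 0.2686]
tool_rot: [[0.999, -0.04, -0.001], [-0.04, -0.999, -0.001], [-0.001, 0.001, -1.0]]
force: [0.1, -0.3, -2.2]
opening: 0.134
grip_force: 25.0
```

```bash
python3 - <<'E'
from h import *
goto([.594,-.088,.29],-1.2)
c=arm.camera_info('wrist');s=arm.read_state();im=arm.get_image('wrist')[:,:,::-1];cv2.imwrite('pics/w12.png',im)
g=cv2.cvtColor(im.copy(),cv2.COLOR_BGR2GRAY); print(g[100:160:2,290],g[100:160:2,355],g[150,240:410:3])
E
```

```text
now [0.5069 0.3362 0.2686] yaw -2.27 spin -0.21 xyz units [ 3.1979 14.0749 -0.7134]
[172 185 186 188 185 182 183 189 179 144 120 113 158 163 120 172 192 192
 191 192 192 192 144  91  87  87  88  88  87  88] [179 185 186 188 185 182 186 188 187 183 182 180 182 170 115 168 191 192
 192 193 192 192 179  99  89  89  90  89  89  89] [113  85  85  79 102 164 165 153 192 192 147  86  89  88  89  89  88  88
 109 176 193 192 192 193 192 192 192 193 192 192 192 192 192 192 192 192
 190  93  89  89  89  88  86  86  89 191 192 174 151 178 178  92  85  84
  81 160 172]
```

{"fn": "step_arm", "kwargs": {"deltas": [[[0,0,-0.35,-0.21],[0.1,0.5,-0.35,0],[0.2,0.8,0,0],[0.25,1,0,0],[0.25,1,0,0],[0.25,1,0,0],[0.25,1,0,0],[0.25,1,0,0],[0.25,1,0,0],[0.25,1,0,0],[0.25,1,0,0],[0.25,1,0,0],[0.25,1,0,0],[0.25,1,0,0],[0.2,1,0,0],[0.07,0.5,0,0],[0,0.31,0,0],[0,0,0,0],[0,0,0,0]]]}}

```text
t: 40.15
eef_pos: [0.5978, -0.0874, 0.291]
tool_rot: [[1.0, -0.02, 0.0], [-0.02, -1.0, 0.001], [0.0, -0.001, -1.0]]
force: [-0.8, 0.8, -1.9]
opening: 0.135
grip_force: 25.0
```

```bash
python3 - <<'E'
from h import *
goto([.590,-.089,.175],-1.2)
E
```

```text
now [ 0.5978 -0.0874  0.291 ] yaw -1.13 spin 0.01 xyz units [-0.258   0.0587  3.8671]
```

{"fn": "step_arm", "kwargs": {"deltas": [[[-0.26,0.06,0.6,0],[0,0,1,0],[0,0,1,0],[0,0,0.8,0],[0,0,0.4,0],[0,0,0,0],[0,0,0,0]]]}}

```text
t: 41.02
eef_pos: [0.5907, -0.0901, 0.1779]
tool_rot: [[1.0, -0.021, 0.002], [-0.021, -1.0, -0.0], [0.002, 0.0, -1.0]]
force: [-0.1, 0.5, -1.6]
opening: 0.138
grip_force: 25.0
```

{"fn": "step_arm", "kwargs": {"deltas": [[[0,0,0.1,0],[0,0,0.1,0],[0,0,0.1,0],[0,0,0.1,0],[0,0,0.1,0],[0,0,0.1,0],[0,0,0,0]]], "force": 5}}

```text
t: 41.9
eef_pos: [0.5899, -0.0904, 0.1585]
tool_rot: [[1.0, -0.021, -0.0], [-0.021, -1.0, 0.0], [-0.0, -0.0, -1.0]]
force: [0.1, 0.2, -2.1]
opening: 0.137
grip_force: 5.0
```

{"fn": "step_arm", "kwargs": {"deltas": [[[0,0,0.1,0],[0,0,0.1,0],[0,0,0,0]]]}}

```text
t: 42.28
eef_pos: [0.5902, -0.0904, 0.1526]
tool_rot: [[1.0, -0.021, 0.0], [-0.021, -1.0, 0.0], [0.0, -0.0, -1.0]]
force: [0.5, -0.9, -0.9]
opening: 0.139
grip_force: 5.0
```

{"fn": "step_arm", "kwargs": {"deltas": [[[0,-0.04,0.07,0],[0,0,0.07,0],[0,0,0,0]]]}}

```text
t: 42.65
eef_pos: [0.5902, -0.0891, 0.1485]
tool_rot: [[1.0, -0.021, 0.0], [-0.021, -1.0, 0.0], [0.0, -0.0, -1.0]]
force: [-0.7, 1.2, -0.4]
opening: 0.138
grip_force: 5.0
```

{"fn": "step_arm", "kwargs": {"deltas": [[[0,0,0.07,0],[0,0,0.07,0],[0,0,0,0]]]}}

```text
t: 43.02
eef_pos: [0.5901, -0.0891, 0.1442]
tool_rot: [[1.0, -0.021, 0.0], [-0.021, -1.0, 0.0], [0.0, -0.0, -1.0]]
force: [-0.1, -0.3, -1.9]
opening: 0.136
grip_force: 5.0
```

```bash
python3 - <<'E'
from h import *
s=arm.read_state();print(s['force'],s['wrist_torque'])
w=arm.get_image('wrist')[:,:,::-1]; cv2.imwrite('pics/w13.png',w)
g=cv2.cvtColor(w.copy(),cv2.COLOR_BGR2GRAY);print(g[90:170:2,290],g[90:170:2,355])
E
```

```text
[-0.085  -0.3311 -1.8882] [ 0.0205 -0.0213 -0.0285]
[186 185 129 149 178 180 181 182 132  95 134 137 137 137 136 109 106 112
 115 122 148 178 184 184 185 185 186 185 185 170  98  85  85  78  79  72
  73  68  67  69] [186 185 182 178 164 161 160 159 118  90 134 130 134 140 140 108 104 109
 109 115 141 175 182 183 184 184 184 184 185 167  76  69  69  69  69  69
  69  70  69  69]
```

{"fn": "step_arm", "kwargs": {"deltas": [[[0,0,0.05,0],[0,0,0.05,0],[0,0,0,0]]]}}

```text
t: 43.45
eef_pos: [0.59, -0.0891, 0.1414]
tool_rot: [[1.0, -0.021, -0.0], [-0.021, -1.0, 0.0], [-0.0, -0.0, -1.0]]
force: [0.0, 0.5, -0.3]
opening: 0.136
grip_force: 5.0
```

{"fn": "step_arm", "kwargs": {"deltas": [[[0,0,0,0],[0,0,0,0],[0,0,0,0],[0,0,0,0],[0,0,-0.2,0],[0,0,-0.6,0],[0,0,-1,0],[0,0,-1,0],[0,0,-1,0],[0,0,-1,0],[0,0,0,0]]], "hand": 28}}

```text
t: 44.82
eef_pos: [0.5914, -0.089, 0.2893]
tool_rot: [[1.0, -0.021, 0.006], [-0.021, -1.0, -0.001], [0.006, 0.001, -1.0]]
force: [-0.8, 0.2, -0.7]
opening: 0.316
grip_force: 0.0
```

```bash
python3 - <<'E'
from h import *
goto([.469,-.345,.29],-3)
w=arm.get_image('wrist')[:,:,::-1]; cv2.imwrite('pics/w14.png',w)
cv2.imwrite('pics/j4.png',cv2.resize(w[80:270,180:420],None,fx=3,fy=3,interpolation=cv2.INTER_CUBIC))
E
```

```text
now [ 0.5914 -0.089   0.2893] yaw -1.22 spin 0.36 xyz units [-3.6264  8.7345 -0.0227]
```

View pics/j4.png

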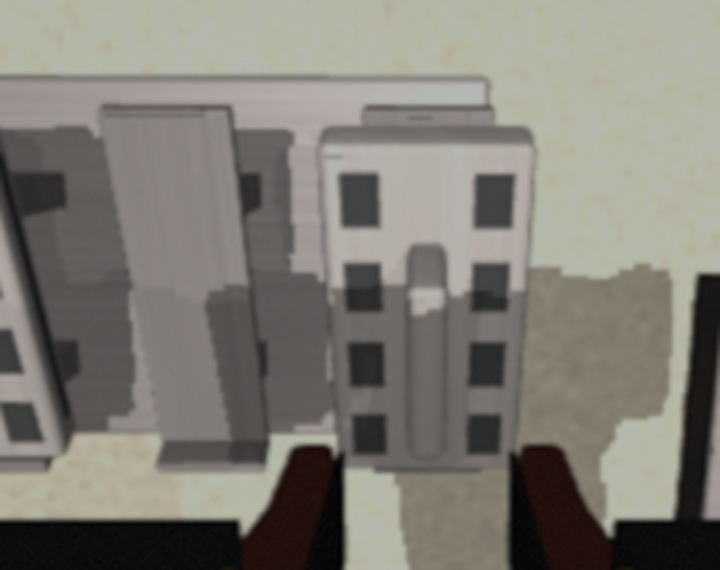

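The second cassette is on the −y arm. The lip's edge (375–482, row ~469) is just visible beyond its low edge (342–512, row ~467), and it looks centred on the strip (363–493). I'll check the pitch.

```bash
python3 - <<'E'
from h import *
c=arm.camera_info('wrist'); A=lambda u:(np.array(u,float)+.5)/3-.5+np.array((180,80))
o,R=pnp(c,[(.0625,.032,.018),(.0625,-.032,.018),(-.0625,-.032,.018),(-.0625,.032,.018),(-.032,0,.048)],A([(319,143),(534,143),(513,467),(340,467),(427,459)]))
a,S=pnp(c,[(.065,.02,0),(.065,-.02,0),(-.065,-.02,0),(-.065,.02,0)],A([(98,107),(231,107),(268,441),(163,441)]))
print('cassette in arm1 frame',S.T@(o-a))
im=arm.get_image('top')[:,:,::-1];t=arm.camera_info('top');cv2.imwrite('pics/top3.png',im);g=im.max(2)
k=blob(((g<65)*255).astype(np.uint8),(425,215,465,255)).reshape(-1,2);print('knob',k.min(0),k.max(0),cast(t,(k.min(0)+k.max(0))/2,.045))
E
```

```text
o [ 0.5975 -0.0876  0.0838] yaw -1.2 pitch 21.1 roll 0.1 err 0.83
o [ 0.6009 -0.0083  0.0887] yaw -1.3 pitch 21.2 roll 0.1 err 0.22
cassette in arm1 frame [-0.0033 -0.0793 -0.0037]
knob [437 229] [449 239] [[ 0.4708 -0.34    0.045 ]]
```

Both cassettes lie flat at the slope's angle, within 1 mm of centre and behind their lips. The lid's knob hasn't moved, so I'll fetch the lid.

{"fn": "step_arm", "kwargs": {"deltas": [[[0,0.4,0,0.3],[-0.3,0.8,0,0],[-0.5,1,0,0],[-0.5,1,0,0],[-0.5,1,0,0],[-0.5,1,0,0],[-0.5,1,0,0],[-0.5,1,0,0],[-0.33,1,0,0],[0,0.53,0,0],[0,0,0,0],[0,0,0,0]]], "hand": 65}}

```text
t: 46.42
eef_pos: [0.4699, -0.3442, 0.2851]
tool_rot: [[0.999, -0.046, -0.0], [-0.046, -0.999, 0.001], [-0.0, -0.001, -1.0]]
force: [-0.6, 0.2, 0.7]
opening: 0.74
grip_force: 0.0
```

```bash
python3 - <<'E'
from h import *
goto([.4696,-.3447,.0405],-3)
c=arm.camera_info('wrist');w=arm.get_image('wrist')[:,:,::-1]; cv2.imwrite('pics/w15.png',w);g=w.max(2)
n,l,st,ce=cv2.connectedComponentsWithStats(((g<45)*255).astype(np.uint8))
for i in range(1,n):
    if 200<st[i,4]<3000: print(st[i],ce[i],cast(c,ce[i],.047))
# lid far edge: brightness steps down a few columns
for u in (220,320,420): print(u,g[60:140:2,u])
E
```

```text
now [ 0.4699 -0.3442  0.2851] yaw -2.64 spin 0.07 xyz units [-0.008   0.0163  8.1547]
[ 40   0  55 117 555] [66.3081 55.755 ] [[ 0.6115 -0.081   0.047 ]]
[ 58  23  39  24 393] [76.7684 35.3893] [[ 0.6304 -0.0962  0.047 ]]
[308 163  30  31 742] [322.3329 178.0593] [[ 0.47   -0.3428  0.047 ]]
220 [175 175 177 177 177 176 175 176  80  22  24  25  24  34 136 169 165 166
 166 166 162 164 166 165 165 164 166 162 164 166 165 161 161 166 161 161
 160 167 160 156]
320 [178 178 177 178 178 178 178 177  89  25  25  23  24  23  88 162 160 163
 164 157 159 164 162 161 158 157 161 159 157 161 163 159 162 159 157 155
 156 159 157 155]
420 [178 177 177 178 177 178 178 177  88  23  25  24  25  23  42 147 164 161
 162 164 163 160 161 161 161 162 161 160 162 162 162 162 158 160 163 161
 158 159 165 158]
```

```bash
python3 - <<'E'
from h import *
from bench import arm
c=arm.camera_info('wrist');g=cv2.imread('pics/w15.png').max(2).astype(float)
U=np.arange(200,300,4).tolist()+np.arange(345,440,4).tolist();V=[]
for u in U:
    col=g[78:100,u]; i=np.argmax(col>95); V.append(78+i-(col[i]-95)/(col[i]-col[i-1]))
P=cast(c,np.c_[U,V],.01);k=np.polyfit(P[:,1],P[:,0],1);print('lid yaw',-np.degrees(np.arctan(k[0])),'edge x at y=-.3437',np.polyval(k,-.3437),'centre x',np.polyval(k,-.3437)-.1025)
V=[]
for u in U:
    col=g[66:84,u]; i=np.argmax(col<100); V.append(66+i)
P=cast(c,np.c_[U,V],.004);k=np.polyfit(P[:,1],P[:,0],1);print('mat yaw',-np.degrees(np.arctan(k[0])),np.polyval(k,-.3437)-.1175)
goto([.47,-.344,.0405])
E
```

```text
lid yaw -2.298243547553326 edge x at y=-.3437 0.5699252324182998 centre x 0.46742523241829986
mat yaw -2.7848705746695948 0.46750321320310934
now [ 0.4699 -0.3441  0.2853] yaw -2.61 spin 0.0 xyz units [ 0.0032 -0.0034  8.1594]
```

{"fn": "step_arm", "kwargs": {"deltas": [[[0,0,0.6,0],[0,0,1,0],[0,0,1,0],[0,0,1,0],[0,0,1,0],[0,0,1,0],[0,0,1,0],[0,0,0.8,0],[0,0,0.5,0],[0,0,0.23,0],[0,0,0,0],[0,0,0,0]]]}}

```text
t: 47.98
eef_pos: [0.4696, -0.3459, 0.0423]
tool_rot: [[0.999, -0.047, 0.001], [-0.047, -0.999, -0.001], [0.001, 0.001, -1.0]]
force: [0.8, 0.7, -0.7]
opening: 0.741
grip_force: 0.0
```

{"fn": "step_arm", "kwargs": {"deltas": [[[0,0,0,0],[0,0,0,0],[0,0,0,0],[0,0,0,0],[0,0,0,0],[0,0,0,0]]], "hand": 0, "force": 50}}

```text
t: 48.72
eef_pos: [0.4692, -0.3454, 0.0417]
tool_rot: [[0.999, -0.047, 0.0], [-0.047, -0.999, 0.0], [0.0, -0.0, -1.0]]
force: [-1.1, 1.6, 4.2]
opening: 0.379
grip_force: 50.0
```

{"fn": "step_arm", "kwargs": {"deltas": [[[0,0,-0.3,0],[0,0,-0.6,0],[0,0,-1,0],[0,0,-1,0],[0,0,-1,0],[0,0,-1,0],[0,0,-1,0],[0,0,-0.9,0],[0,0,-0.5,0],[0,0,0,0],[0,0,0,0]]]}}

```text
t: 50.1
eef_pos: [0.4685, -0.3453, 0.2595]
tool_rot: [[0.999, -0.048, -0.001], [-0.048, -0.999, 0.001], [-0.001, -0.001, -1.0]]
force: [0.5, 0.8, -3.2]
opening: 0.379
grip_force: 50.0
```

{"fn": "step_arm", "kwargs": {"deltas": [[[0,-0.4,0,-0.14],[0,-0.8,0,0],[0.05,-1,0,0],[0.05,-1,0,0],[0.05,-1,0,0],[0.05,-1,0,0],[0.05,-1,0,0],[0.05,-1,0,0],[0.05,-1,0,0],[0.05,-1,0,0],[0.05,-1,0,0],[0.05,-1,0,0],[0.05,-1,0,0],[0.05,-1,0,0],[0.05,-1,0,0],[0.05,-1,0,0],[0.05,-1,0,0],[0,-1,0,0],[0,-1,0,0],[0,-1,0,0]]]}}

```text
t: 52.6
eef_pos: [0.5104, 0.2315, 0.2604]
tool_rot: [[0.999, -0.034, -0.001], [-0.034, -0.999, -0.0], [-0.001, 0.0, -1.0]]
force: [1.3, 0.2, -1.8]
opening: 0.381
grip_force: 50.0
```

{"fn": "step_arm", "kwargs": {"deltas": [[[0,-1,0,0],[0,-1,0,0],[0,-0.9,0,0],[0,-0.6,0,0],[0,0,0,0],[0,0,0,0],[0,0,0,0]]]}}

```text
t: 53.48
eef_pos: [0.5161, 0.3329, 0.2606]
tool_rot: [[0.999, -0.037, 0.0], [-0.037, -0.999, -0.001], [0.0, 0.001, -1.0]]
force: [0.2, -0.8, -2.7]
opening: 0.376
grip_force: 50.0
```

```bash
python3 - <<'E'
from h import *
goto([.5155,.3355,.1727],-2.05)
c=arm.camera_info('wrist');s=arm.read_state();w=arm.get_image('wrist')[:,:,::-1];cv2.imwrite('pics/w16.png',w);g=w.max(2).astype(float)
U=list(range(60,290,8))+list(range(350,590,8));V=[]
for u in U:
    d=np.abs(np.diff(g[25:65,u])); V.append(25+np.argmax(d)+.5)
k=np.polyfit(U,V,1);V=np.array(V);r=V-np.polyval(k,U);ok=abs(r)<2;k=np.polyfit(np.array(U)[ok],V[ok],1);print(k,ok.sum(),len(U))
P=cast(c,[[60,np.polyval(k,60)],[580,np.polyval(k,580)]],s['eef_pos'][2]-.0317);d=P[0]-P[1];print(P,'lid yaw',-np.degrees(np.arctan2(d[0],d[1])))
E
```

```text
now [0.5161 0.3329 0.2606] yaw -2.11 spin -0.01 xyz units [-0.0247 -0.0857  2.9287]
[ 0.0073 37.994 ] 55 59
[[0.6224 0.4524 0.2289]
 [0.6121 0.2107 0.2289]] lid yaw -2.446676963220416
```

{"fn": "step_arm", "kwargs": {"deltas": [[[-0.02,-0.08,0.5,-0.07],[0,0,0.8,0],[0,0,0.7,0],[0,0,0.4,0],[0,0,0.25,0],[0,0,0.12,0],[0,0,0.06,0],[0,0,0.05,0],[0,0,0.04,0],[0,0,0,0]]]}}

```text
t: 54.78
eef_pos: [0.5153, 0.3366, 0.173]
tool_rot: [[1.0, -0.029, 0.0], [-0.029, -1.0, 0.0], [0.0, -0.0, -1.0]]
force: [0.2, -0.1, -3.3]
opening: 0.382
grip_force: 50.0
```

```bash
python3 - <<'E'
from h import *
goto([.5155,.3355,.1727],-2.05)
E
```

```text
now [0.5153 0.3366 0.173 ] yaw -1.67 spin 0.08 xyz units [0.0073 0.0364 0.011 ]
```

{"fn": "step_arm", "kwargs": {"deltas": [[[0,0.03,0.04,0],[0,0,0.04,0],[0,0,0,0]]]}}

```text
t: 55.15
eef_pos: [0.5154, 0.3365, 0.1727]
tool_rot: [[1.0, -0.029, 0.002], [-0.029, -1.0, 0.001], [0.002, -0.001, -1.0]]
force: [-3.7, -1.9, 11.2]
opening: 0.379
grip_force: 50.0
```

{"fn": "step_arm", "kwargs": {"deltas": [[[0,0,0,0],[0,0,0,0],[0,0,0,0],[0,0,0,0],[0,0,-0.5,0],[0,0,-1,0],[0,0,-1,0],[0,0,-1,0],[0,0,-1,0],[0,0,-1,0],[0,0,0,0],[0,0,0,0]]], "hand": 70}}

```text
t: 56.65
eef_pos: [0.5151, 0.3355, 0.3354]
tool_rot: [[1.0, -0.029, -0.0], [-0.029, -1.0, -0.0], [-0.0, 0.0, -1.0]]
force: [-1.1, 0.3, 0.1]
opening: 0.8
grip_force: 0.0
```

```bash
python3 - <<'E'
from h import *
c=arm.camera_info('wrist');w=arm.get_image('wrist')[:,:,::-1]; cv2.imwrite('pics/w17.png',w)
t=arm.get_image('top')[:,:,::-1]; cv2.imwrite('pics/top4.png',t)
print(proj(c,[[.6287,.4737,.135],[.6197,.1923,.135]]))
cv2.imwrite('pics/j5.png',np.vstack([w[20:280,100:500],cv2.resize(t[155:255,160:380],(400,182),interpolation=cv2.INTER_CUBIC)]))
g=w.max(2).astype(int)
for u in (200,250,300,350,400,440): print(u,g[30:80:1,u])
E
```

```text
[[174.8071  71.0314]
 [471.0402  72.1942]]
200 [169 169 171 172 171 171 172 172 171 170 170 171 171 172 172 171 172 172
 172 172 172 172 173 172 172 173 172 173 172 173 172 173 173 172 173 173
 173 173 173 173 164 143 140 148 151 150 149 149 141 124]
250 [172 172 172 172 172 172 172 172 172 172 173 172 172 173 172 172 173 172
 173 173 172 173 173 172 172 173 173 173 173 173 173 173 173 173 173 173
 173 174 174 173 164 141 134 144 149 149 149 148 142 131]
300 [171 172 172 172 172 172 172 172 171 170 170 170 170 171 171 173 172 174
 173 173 173 173 173 173 173 173 173 173 173 172 173 173 173 174 174 173
 174 173 173 173 173 159 134 139 146 149 150 149 148 140]
350 [173 172 172 172 172 172 172 173 173 172 172 173 172 173 173 172 172 172
 172 172 173 173 173 173 173 173 173 173 174 173 173 173 173 174 174 173
 172 171 172 172 171 158 130 134 144 147 150 150 149 139]
400 [172 172 172 172 172 172 172 172 172 172 172 172 172 173 172 172 172 172
 172 172 172 173 173 173 172 173 173 173 173 173 173 173 173 174 173 172
 173 173 173 174 173 157 127 133 144 145 147 147 148 142]
440 [170 172 171 171 172 172 171 172 172 171 171 172 172 172 171 172 172 172
 172 172 173 173 172 172 173 173 172 172 172 172 173 173 173 172 173 173
 172 173 173 173 173 159 132 136 147 147 146 147 149 150]
```

View pics/j5.png

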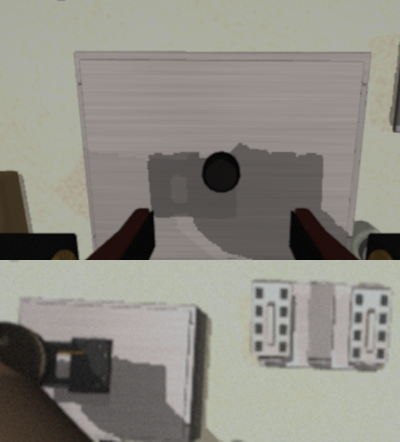

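The lid lies centred and square on the rim: an even margin of ~8 px shows on the left, right and far sides. Both cassettes still rest on their arms.

```bash
python3 -c "
from bench import arm
print(arm.sign_off())"
```

```text
the job is handed in; nothing more can be done
None
```

I've handed the job in: two cassettes were in the cleaner, and they now lie flat on the two outer arms behind their lips, with the lid back square over the well; the first cassette caught on its lip and had to be re-seated.

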